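# Start up the heated microscope stage

## Robot

A 6-joint arm with a two-finger parallel gripper is mounted at the origin on the work surface. World frame = base frame: x ahead of the robot, y to its left, z up, the work surface at z = 0. Lengths are in m, angles in rad, forces in N, time in s.
With the tool pointing down it reaches from about 0.375 to 0.925 m from the base axis. Payload 5.7 kg.
Tool frame: the origin (TCP) lies at the very end of the fingers, on their centre line; the grasp point (between the pads) lies 19 mm behind it (pinch_z is the distance from the TCP to the grasp point, in m); z points along the fingers, y is the line along which they close (so a half turn about z gives the same grasp; the last joint's range is limited). The gripper opens to 88 mm and grips with 3 to 60 N. Pads are 20 mm wide; open, the fingers measure 115 mm over their backs; the gripper's body (75 mm by 178 mm) begins 61 mm behind the grasp point.
Start: joints at [-1.311, 0.359, 1.51, -0, 1.272, -0.115], TCP at [0.22, -0.558, 0.223] pointing down, gripper open.
Joint ranges: [-2.97, 2.97], [-1.01, 2.36], [0.21, 2.38], [-0.96, 4.11], [0.2, 2.71], [-2.98, 2.98]. Speed limits (rad/s): [2.39, 2.39, 3.14, 3.14, 3.14, 3.14].

## Interface

Orientations are given as a 3x3 rotation matrix whose columns are the frame's x, y, z axes.
In Python, from station import * gives the robot as it stands.
- The arm moves only by the tool drive_tool, never from a script. Its arguments are lists of equal length, an entry for each row: "xyz": the shift along the tool's x, y, z each as a share of 25 cm, from -1 to 1, a list of three; "twist": the turn, a rotation vector about the tool's x, y, z each as a share of 1.5 rad, from -1 to 1, a list of three; "jaw": the finger opening in mm, from 0 to 87.8. In form: {"xyz": [[tx, ty, tz], ...], "twist": [[rx, ry, rz], ...], "jaw": [jaw, ...]}. A call has 1 to 10 rows; each row shifts and turns the commanded pose from where the row before left it, along the tool's axes as they then stand; what a row does not reach is not made up. A row lasts 1/12 s, in which the tool goes at most 41.7 mm and 7.16 degrees, less where a joint would pass 70% of its speed; a pose out of reach is approached as far as the arm can. A call with a number of a shift or a turn outside -1 to 1 is refused whole. A call with a gripper value outside its range is refused whole. The fingers move at their own pace and stop on an object; "force" is the grip in N (left out, the last holds). Time passes only in rows, so rows that do not move let the fingers close. It gives the time, the measured TCP pose, the force, the opening and the grip force at its end, in the units of the state.
- get_state(): the state, without advancing time (a new reading comes with each control period).
- snapshot(name): name is "scene" or "top" or "wrist"; returns (picture, depth): 480x640x3 uint8, blue, green, red; 480x640 float32, m along the optical axis (not along the pixel's ray), 0 where there is no reading.
- get_calibration(name): a dict with "fx", "fy", "cx", "cy" (pixels), "dist" ([k1, k2, p1, p2, k3] as OpenCV has them; the pictures are not rectified), "world_to_cam" (4x4, takes a point from world to camera coordinates); the wrist camera has in their place "tool_from_camera" (4x4, takes a point from camera to tool coordinates, whose origin is the TCP and whose axes are the flange's). Camera axes: x right, y down, z forward; pixel columns grow to the right and rows downward; lengths in m; the calibration is good to about 2 mm. A picture is of the moment at which its call begins: read the wrist's pose just before it. get_calibration takes no time and is no camera call.
- sign_off(): hands the job in; it is judged then, once.
The state is a dict: "time_s": time; "q": joint angles; "qd": joint speeds; "joint_efforts": joint torques, N m; "ee_pos": TCP position; "ee_rot": TCP orientation; "ft_force": force on the tool from outside, world axes, zero at the start; "wrist_torque": the same for the moment, N m; "opening": opening from 0.0 (shut) to 1.0 (fully open); "grip_force": force on a finger pad.
Only numpy, scipy, OpenCV 4.12 (cv2) and the standard library are available. Lean on these libraries where they do the work, as an engineer would, in place of code of your own. Each camera call takes 0.05 s, during which the arm holds its last target. There are 200 camera calls.

## Task

Start the microscope's heated stage: first switch on the cream power box by pushing down the raised, black-dotted end of its white rocker, then press the blue key on the black control box, and last press the green key, pushing each all the way down so that it stays down. Do not press the red key, and leave the dish, the lens and the bottle standing where they are.

Things in the scene. Friction and masses are not known exactly. Their poses are not given: they have to be found in the camera images.
- power_box: Cream power box fixed to the bench, 150 mm along its x, 110 mm along its y, top face at 60 mm. Origin: centre of its underside, on the bench. z up. The white rocker lies along its x axis, hinge line 15 mm from the middle towards -x; the raised dotted end is towards -x.
- rocker (a joint): Angle in rad of the white rocker, hinged across the power box's y axis: about 0 to 0.04 = off (end with black dot raised), 0.30 = fully on (dotted half down and level, other half raised). No spring; it resists with about 0.05 N m of friction and stays where it is left.
- rocker_press (a point): Push point on the upper face of the rocker's black-dotted half, 17 mm from the hinge line towards the box's -x; 83 mm above the bench when off, 78 mm when on. The rocker is white, 26 mm wide, each half 28 mm long; off, the dotted half slopes up outwards at 0.3 rad to 86 mm above the bench; on, it is level. Black frame round it 72 x 38 mm, its top at 66 mm.
- console: Black control box fixed to the bench, 180 mm along its x, 270 mm along its y, top face at 55 mm; green bar display on its +x, +y quarter and three coloured keys along its -x side. Origin: centre of its underside, on the bench. z up.
- blue_key_top (a point): Centre of the top of the blue key, a round cap 26 mm across; 75 mm above the bench when up, 68 mm when fully down (moves with it). A fixed aluminium collar round it is 36 mm across, its top at 63 mm. The three keys stand in a row along the console's y, 62.5 mm apart, 45 mm from its middle towards -x; which colour is where varies.
- green_key_top (a point): Centre of the top of the green key, a round cap 26 mm across; 75 mm above the bench when up, 68 mm when fully down (moves with it). A fixed aluminium collar round it is 36 mm across, its top at 63 mm. The three keys stand in a row along the console's y, 62.5 mm apart, 45 mm from its middle towards -x; which colour is where varies.
- red_key_top (a point): Centre of the top of the red key, a round cap 26 mm across; 75 mm above the bench when up, 68 mm when fully down (moves with it). A fixed aluminium collar round it is 36 mm across, its top at 63 mm. The three keys stand in a row along the console's y, 62.5 mm apart, 45 mm from its middle towards -x; which colour is where varies.
- blue_key (a joint): Travel in m of the blue key: about 0 to 0.001 up at the start, 0.007 fully down. It slides straight down into the box against steady friction of about 3 N (no spring) and stays wherever it is left.
- green_key (a joint): Travel in m of the green key: about 0 to 0.001 up at the start, 0.007 fully down. It slides straight down into the box against steady friction of about 3 N (no spring) and stays wherever it is left.
- red_key (a joint): Travel in m of the red key: about 0 to 0.001 up at the start, 0.007 fully down. It slides straight down into the box against steady friction of about 3 N (no spring) and stays wherever it is left. Not to be pressed.
- dish: Loose clear culture dish with a pink disc of medium in it, 60 mm across, 14 mm high, standing on the console's top behind the keys on its +x, -y quarter. Origin: centre of its underside. Leave it.
- objective: Loose steel microscope lens, 38 mm across, 45 mm high, upright on the bench beyond the power box. Origin: centre of its underside. Leave it.
- bottle: Loose amber bottle with white cap, 44 mm across, 85 mm high, upright on the bench beyond the console. Origin: centre of its underside. Leave it.

How it is judged:
By the outcome, as a careful person would: the job done as asked, in the order asked, and still so for the second after the job is handed in, with the robot touching nothing.
It also fails if it takes over 54 s, if anything falls off the work surface, if the arm or the gripper's body presses on something with over 40 N, if the wrist force passes 120 N, or if a joint passes its speed limit or range.

## Working session

There is one attempt and no reset: what is moved stays moved. The work goes in short steps, Python scripts to look and compute and a tool call to move; the robot and the scene stay as the last step left them, time stands still between calls to the robot, and variables do not carry over. Pictures are saved under pics/ and viewed, at most 10 in all, crops included, and the job is handed in when it is done.

Besides the shell and the picture viewer there is one more tool, called after "Emit:" by a JSON object that holds its "name" and its "arguments". drive_tool: Moves the arm, as the interface text tells. Shift numbers are shares of 25 cm and turn numbers shares of 1.5 rad, none past 1 either way. Its arguments: {"type":"object","properties":{"xyz":{"type":"array","items":{"type":"array","items":{"type":"number","minimum":-1,"maximum":1}}},"twist":{"type":"array","items":{"type":"array","items":{"type":"number","minimum":-1,"maximum":1}}},"jaw":{"type":"array","items":{"type":"number"}},"force":{"type":"number"}},"required":["xyz","twist","jaw"]}

```bash
mkdir -p pics; cat > h.py <<'E'
from station import *
import numpy as np, cv2
def ray(name,px,st=None):
    c=get_calibration(name)
    K=np.array([[c["fx"],0,c["cx"]],[0,c["fy"],c["cy"]],[0,0,1.]])
    p=cv2.undistortPoints(np.array([[px]],float),K,np.array(c["dist"],float))[0,0]
    if name=="wrist":
        T=np.eye(4);T[:3,:3]=st["ee_rot"];T[:3,3]=st["ee_pos"];M=T@np.array(c["tool_from_camera"])
    else: M=np.linalg.inv(np.array(c["world_to_cam"]))
    return M[:3,3],M[:3,:3]@np.array([p[0],p[1],1.])
def onplane(name,px,z,st=None):
    o,d=ray(name,px,st);return o+d*(z-o[2])/d[2]
def atdepth(name,px,dep,st=None):
    o,d=ray(name,px,st);return o+d*dep
E
python3 - <<'E'
from h import *
s=get_state();print(s)
for n in("top","scene"):
    im,d=snapshot(n);cv2.imwrite(f"pics/{n}0.png",im);np.save(f"pics/{n}0.npy",d)
E
```

```text
{'time_s': 0.0, 'q': array([-1.31112614e+00,  3.59482781e-01,  1.51137836e+00, -1.28481912e-05,
        1.27249121e+00, -1.15098888e-01]), 'qd': array([-1.23320444e-05,  1.07860464e-03, -1.81056459e-05,  1.85446711e-03,
        6.28970552e-04,  4.53497089e-04]), 'joint_efforts': array([ 1.63149991e-03, -5.15366471e+01, -2.70724422e+01,  6.76483219e-02,
        3.47961404e-02, -1.29887044e-04]), 'ee_pos': array([ 0.21945365, -0.55771956,  0.22184339]), 'ee_rot': array([[ 9.30590835e-01,  3.66060763e-01, -4.63693115e-04],
       [ 3.66061008e-01, -9.30589306e-01,  1.69755347e-03],
       [ 1.89899864e-04, -1.74946767e-03, -9.99998452e-01]]), 'ft_force': array([ 0.31584087, -0.38915193, -0.27353704]), 'wrist_torque': array([0.04182166, 0.02209459, 0.02275162]), 'grip_force': 0.0, 'opening': 0.9982186226148886}
```

View pics/top0.png

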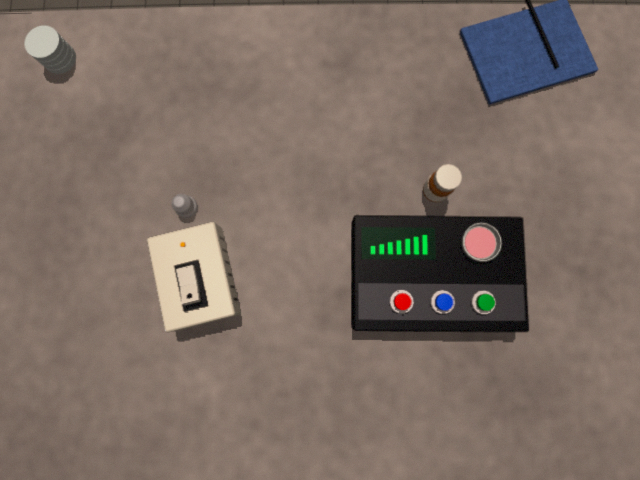

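View pics/scene0.png

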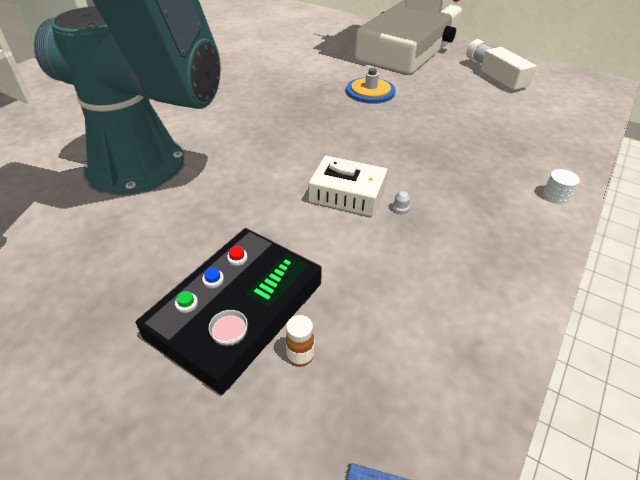

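The top view shows the keys red (402,302), blue (443,302) and green (484,302). The rocker is at about (189,284) with its black dot at (189,296). The scene view agrees: green (186,299), blue (213,276), red (237,255), rocker (343,168). Next I'll triangulate them.

```bash
python3 - <<'E'
from h import *
im={n:cv2.imread(f"pics/{n}0.png") for n in("top","scene")};D={n:np.load(f"pics/{n}0.npy") for n in im}
def tri(a,b):
    (o1,d1),(o2,d2)=ray("top",a),ray("scene",b)
    t=np.linalg.lstsq(np.c_[d1,-d2],o2-o1,rcond=None)[0]
    p,q=o1+t[0]*d1,o2+t[1]*d2; return (p+q)/2,np.linalg.norm(p-q)
def cen(n,f,box):
    x0,y0,x1,y1=box;c=im[n][y0:y1,x0:x1].astype(int);m=f(c[...,0],c[...,1],c[...,2])
    k,l,s,ce=cv2.connectedComponentsWithStats(m.astype(np.uint8));i=1+np.argmax(s[1:,4]);return ce[i]+[x0,y0],s[i,4]
F={"blue":lambda b,g,r:(b>120)&(r<80),"green":lambda b,g,r:(g>90)&(r<70)&(b<100),"red":lambda b,g,r:(r>140)&(g<70)}
B={"top":{"blue":(425,285,462,320),"green":(466,285,503,320),"red":(385,285,420,320)},"scene":{"blue":(195,260,230,292),"green":(168,284,203,315),"red":(222,240,252,270)}}
for k in F:
    a,na=cen("top",F[k],B["top"][k]);b,nb=cen("scene",F[k],B["scene"][k])
    print(k,a,na,b,nb,*tri(a,b),"plane",onplane("top",a,.075),onplane("scene",b,.075))
# power box
n="top";g=im[n].astype(int);x0,y0,x1,y1=140,215,245,340
c=g[y0:y1,x0:x1];m=((c[...,2]>190)&(c[...,0]>130)).astype(np.uint8)
cs=max(cv2.findContours(m,cv2.RETR_EXTERNAL,cv2.CHAIN_APPROX_NONE)[0],key=cv2.contourArea)
r=cv2.minAreaRect(cs);print("box",r,[onplane(n,p+[x0,y0],.06).round(4) for p in cv2.boxPoints(r)])
# dot in the rocker
big=cv2.resize(im["top"][240:325,160:225],None,fx=6,fy=6,interpolation=cv2.INTER_CUBIC)
b2=cv2.resize(im["scene"][150:220,300:395],None,fx=4,fy=4,interpolation=cv2.INTER_CUBIC)
h=max(big.shape[0],b2.shape[0]);o=np.zeros((h,big.shape[1]+b2.shape[1],3),np.uint8);o[:big.shape[0],:big.shape[1]]=big;o[:b2.shape[0],big.shape[1]:]=b2
cv2.imwrite("pics/c1.png",o);print(o.shape)
for px in((402,302),(443,302),(484,302),(185,275),(189,290),(170,300)):
    print(px,atdepth("top",px,D["top"][px[1],px[0]]).round(4))
E
```

```text
blue [444.08715596 301.7293578 ] 218 [211.77435897 274.27179487] 195 [ 0.4539472  -0.20671448  0.06882841] 0.0016506213620616629 plane [ 0.45458244 -0.20441878  0.075     ] [ 0.4577106  -0.21066708  0.075     ]
green [485.76339286 301.93303571] 224 [184.6507177  298.41148325] 209 [ 0.45274622 -0.26967772  0.06894143] 0.0016364733209020133 plane [ 0.45337535 -0.26680892  0.075     ] [ 0.45642251 -0.2728974   0.075     ]
red [402.33488372 301.4       ] 215 [236.45508982 252.47904192] 167 [ 0.45528069 -0.14394676  0.06856076] 0.0016650895375158279 plane [ 0.45591857 -0.14220842  0.075     ] [ 0.45924328 -0.14876751  0.075     ]
box ((49.152557373046875, 60.965450286865234), (95.61749267578125, 70.53538513183594), 77.24246978759766) [array([0.5594, 0.2529, 0.06  ]), array([0.5827, 0.1457, 0.06  ]), array([0.4387, 0.1104, 0.06  ]), array([0.4164, 0.2145, 0.06  ])]
(510, 770, 3)
(402, 302) [ 0.455  -0.1419  0.0737]
(443, 302) [ 0.4542 -0.203   0.0742]
(484, 302) [ 0.4533 -0.2645  0.0742]
(185, 275) [0.4985 0.1805 0.0806]
(189, 290) [0.4761 0.1733 0.0826]
(170, 300) [0.4619 0.2083 0.0616]
```

View pics/c1.png

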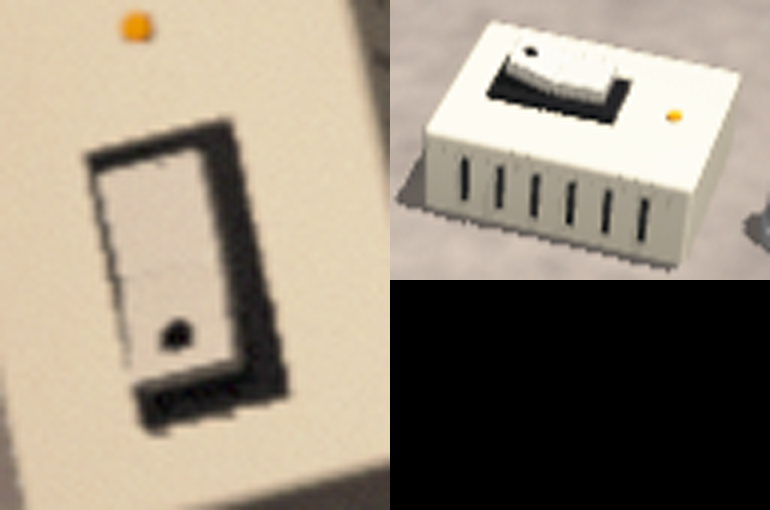

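Dot in the crop at (177,335), which is top pixel (189,295). The dotted half faces the robot, on the box's -x end. Box yaw is about 14.5°, with its centre at about (0.499, 0.181). I'll move towards the keys and check with the wrist camera.

Emit:
{"name": "drive_tool", "arguments": {"xyz": [[0.06,-0.04,0],[0.125,-0.0875,0],[0.125,-0.0875,0],[0.125,-0.0875,0],[0.125,-0.0875,0],[0.125,-0.0875,0],[0.125,-0.0875,0],[0.125,-0.0875,0],[0.06,-0.04,0],[0,0,0]], "twist": [[0,0,0],[0,0,0],[0,0,0],[0,0,0],[0,0,0],[0,0,0],[0,0,0],[0,0,0],[0,0,0],[0,0,0]], "jaw": [0,0,0,0,0,0,0,0,0,0]}}

```text
time_s: 0.93
ee_pos: [0.389, -0.3016, 0.2224]
ee_rot: [[0.929, 0.37, 0.0], [0.37, -0.929, 0.002], [0.001, -0.002, -1.0]]
ft_force: [-1.0, -0.1, -0.6]
opening: 0.281
grip_force: 0.0
```

```bash
python3 - <<'E'
from h import *
s=get_state();print(s["ee_pos"],s["opening"],s["ee_rot"])
print(get_calibration("wrist")["tool_from_camera"])
im,d=snapshot("wrist");cv2.imwrite("pics/w1.png",im);np.save("pics/w1.npy",d)
import pickle;pickle.dump(s,open("pics/w1.pkl","wb"))
print("dot",onplane("top",(189.1,295.4),.084),onplane("scene",(334.9,162.4),.084))
E
```

```text
[ 0.38898778 -0.30161256  0.22243514] 0.2812987854966231 [[ 9.29102837e-01  3.69821463e-01  6.09887540e-05]
 [ 3.69820279e-01 -9.29100257e-01  2.38172852e-03]
 [ 9.37478993e-04 -2.19031585e-03 -9.99997162e-01]]
[[-1.22491497e-04 -9.52714708e-01 -3.03866204e-01  8.27672198e-02]
 [ 9.99999924e-01 -2.28841351e-04  3.14378605e-04 -2.48194192e-05]
 [-3.69050273e-04 -3.03866142e-01  9.52714664e-01 -1.61699087e-01]
 [ 0.00000000e+00  0.00000000e+00  0.00000000e+00  1.00000000e+00]]
dot [0.46816748 0.17251826 0.084     ] [0.46713702 0.16931959 0.084     ]
```

View pics/w1.png

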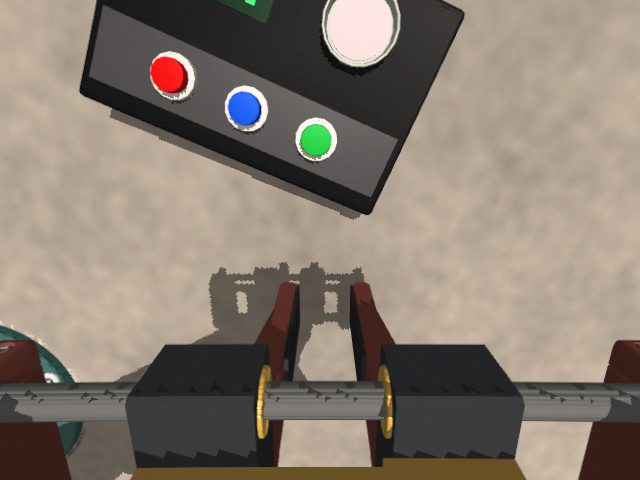

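The wrist view shows red (169,75), blue (245,109) and green (316,140). Now I'll move towards the rocker.

Emit:
{"name": "drive_tool", "arguments": {"xyz": [[0.033,-0.068,0],[0.066,-0.136,0],[0.066,-0.136,0],[0.066,-0.136,0],[0.066,-0.136,0],[0.066,-0.136,0],[0.066,-0.136,0],[0.066,-0.136,0],[0.066,-0.136,0],[0.066,-0.136,0]], "twist": [[0,0,0],[0,0,0],[0,0,0],[0,0,0],[0,0,0],[0,0,0],[0,0,0],[0,0,0],[0,0,0],[0,0,0]], "jaw": [0,0,0,0,0,0,0,0,0,0]}}

```text
time_s: 1.82
ee_pos: [0.4153, 0.0525, 0.2228]
ee_rot: [[0.931, 0.365, 0.001], [0.365, -0.931, -0.0], [0.0, 0.001, -1.0]]
ft_force: [1.1, 0.2, 0.2]
opening: 0.006
grip_force: 0.0
```

Emit:
{"name": "drive_tool", "arguments": {"xyz": [[0.066,-0.136,0],[0.04,-0.08,0],[0,0,0],[0,0,0],[0,0,0],[0,0,0]], "twist": [[0,0,0],[0,0,0],[0,0,0.042],[0,0,0.042],[0,0,0],[0,0,0]], "jaw": [0,0,0,0,0,0]}}

```text
time_s: 2.32
ee_pos: [0.4204, 0.111, 0.2226]
ee_rot: [[0.969, 0.247, -0.0], [0.247, -0.969, -0.0], [-0.0, 0.0, -1.0]]
ft_force: [-1.2, -0.3, 0.0]
opening: 0.004
grip_force: 0.0
```

```bash
python3 - <<'E'
from h import *
import pickle
s=pickle.load(open("pics/w1.pkl","rb"))
im=cv2.imread("pics/w1.png").astype(int);b,g,r=im[...,0],im[...,1],im[...,2];d=np.load("pics/w1.npy")
for k,m in(("blue",(b>120)&(r<80)),("green",(g>90)&(r<90)&(b<100)),("red",(r>140)&(g<70)&(b<70))):
    m=m.copy();m[:30]=0;m[180:]=0
    _,l,st,ce=cv2.connectedComponentsWithStats(m.astype(np.uint8));i=1+np.argmax(st[1:,4]);c=ce[i]
    print(k,c,st[i,4],onplane("wrist",c,.075,s),atdepth("wrist",c,d[int(c[1]),int(c[0])],s))
s=get_state();print(s["ee_pos"],s["opening"],s["ee_rot"],np.degrees(np.arctan2(s["ee_rot"][1,0],s["ee_rot"][0,0])))
im,d=snapshot("wrist");cv2.imwrite("pics/w2.png",im);np.save("pics/w2.npy",d);pickle.dump(s,open("pics/w2.pkl","wb"))
E
```

```text
blue [243.79903148 108.07263923] 826 [ 0.45325682 -0.20716108  0.075     ] [ 0.45321931 -0.20697056  0.07408412]
green [315.27763158 139.88815789] 760 [ 0.45167714 -0.26859702  0.075     ] [ 0.45164432 -0.26859037  0.07428751]
red [167.17790055  73.74143646] 905 [ 0.45487287 -0.14504889  0.075     ] [ 0.45481022 -0.14433191  0.07324651]
[0.42037594 0.11104098 0.22259644] 0.004461932511748337 [[ 9.68953531e-01  2.47242877e-01 -1.23505619e-04]
 [ 2.47242837e-01 -9.68953510e-01 -2.71727426e-04]
 [-1.86853874e-04  2.32755369e-04 -9.99999955e-01]] 14.314417542047163
```

View pics/w2.png

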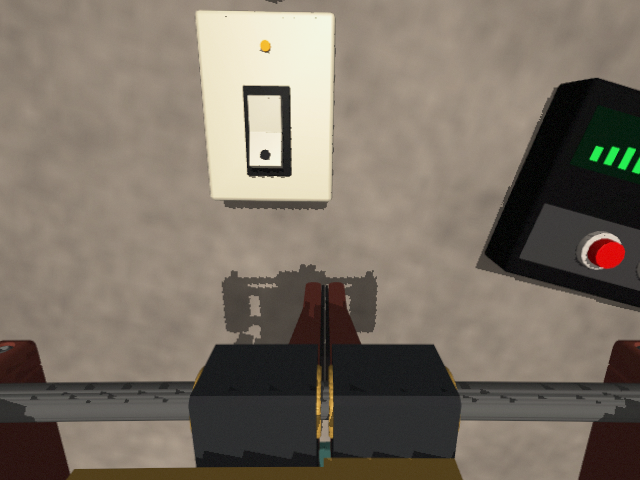

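The wrist view shows the rocker with its dot at (265,155). The black frame runs from about (243,86) to (291,176), well aligned with the tool.

```bash
python3 - <<'E'
from h import *
import pickle
s=pickle.load(open("pics/w2.pkl","rb"));d=np.load("pics/w2.npy")
R=s["ee_rot"];P=s["ee_pos"]
print("dot",onplane("wrist",(265,155),.084,s), atdepth("wrist",(265,155),d[155,265],s))
f=[onplane("wrist",p,.066,s) for p in((243.5,86),(290,86.5),(291,176),(248,177))]
print("frame",np.round(f,4),np.mean(f,0))
a=(f[0]+f[1]-f[2]-f[3])/2;print(np.linalg.norm(a),np.degrees(np.arctan2(a[1],a[0])))
c=np.mean(f,0);ax=a/np.linalg.norm(a)
for v in(95,110,125,135,145,160,164,168): print(v,atdepth("wrist",(262,v),d[v,262],s))
t=c-ax*.017 # if frame centred on the hinge
print("press",t,"tool delta share",R.T@(t-P)/.25)
E
```

```text
dot [0.46583287 0.17142063 0.084     ] [0.46576965 0.17149327 0.0834543 ]
frame [[0.5123 0.2011 0.066 ]
 [0.5213 0.165  0.066 ]
 [0.452  0.1486 0.066 ]
 [0.4419 0.1844 0.066 ]] [0.48186546 0.1747468  0.066     ]
0.07180245406619591 13.33844142342512
95 [0.50947826 0.18550386 0.065802  ]
110 [0.49840338 0.1813043  0.07803621]
125 [0.48742102 0.17903578 0.07860239]
135 [0.47990489 0.17763456 0.07805662]
145 [0.47259071 0.17564016 0.08135699]
160 [0.46131435 0.17305743 0.0834315 ]
164 [0.45849862 0.17215682 0.08550244]
168 [0.4523358  0.17424608 0.06531992]
press [0.46532404 0.17082486 0.066     ] tool delta share [ 0.23345207 -0.1874046   0.62629855]
```

Emit:
{"name": "drive_tool", "arguments": {"xyz": [[0.08,-0.063,0],[0.08,-0.063,0],[0.0765,-0.063,0],[0,0,0.1],[0,0,0.12],[0,0,0.12],[0,0,0.1],[0,0,0.05],[0,0,0],[0,0,0]], "twist": [[0,0,0],[0,0,0],[0,0,0.006],[0,0,0.006],[0,0,0],[0,0,0],[0,0,0],[0,0,0],[0,0,0],[0,0,0]], "jaw": [0,0,0,0,0,0,0,0,0,0]}}

```text
time_s: 3.2
ee_pos: [0.4657, 0.1714, 0.0998]
ee_rot: [[0.974, 0.229, -0.002], [0.229, -0.974, -0.0], [-0.002, -0.0, -1.0]]
ft_force: [-0.1, -0.6, 0.3]
opening: 0.007
grip_force: 0.0
```

Emit:
{"name": "drive_tool", "arguments": {"xyz": [[0,0,0.012],[0,0,0.012],[0,0,0.012],[0,0,0.008],[0,0,0.008],[0,0,0.008],[0,0,0.006],[0,0,0],[0,0,0]], "twist": [[0,0,0],[0,0,0],[0,0,0],[0,0,0],[0,0,0],[0,0,0],[0,0,0],[0,0,0],[0,0,0]], "jaw": [0,0,0,0,0,0,0,0,0]}}

```text
time_s: 3.95
ee_pos: [0.4657, 0.1721, 0.0836]
ee_rot: [[0.973, 0.229, -0.0], [0.229, -0.973, 0.0], [-0.0, -0.0, -1.0]]
ft_force: [-0.5, -0.0, 0.9]
opening: 0.009
grip_force: 0.2
```

Emit:
{"name": "drive_tool", "arguments": {"xyz": [[0,0,0.006],[0,0,0.006],[0,0,0.006],[0,0,0.004],[0,0,0],[0,0,0]], "twist": [[0,0,0],[0,0,0],[0,0,0],[0,0,0],[0,0,0],[0,0,0]], "jaw": [0,0,0,0,0,0]}}

```text
time_s: 4.45
ee_pos: [0.4654, 0.172, 0.0783]
ee_rot: [[0.973, 0.229, -0.001], [0.229, -0.973, -0.0], [-0.001, -0.0, -1.0]]
ft_force: [-4.3, -1.2, 6.1]
opening: 0.005
grip_force: 3.3
```

Emit:
{"name": "drive_tool", "arguments": {"xyz": [[0,0,0.003],[0,0,0.003],[0,0,0.002],[0,0,0]], "twist": [[0,0,0],[0,0,0],[0,0,0],[0,0,0]], "jaw": [0,0,0,0]}}

```text
time_s: 4.78
ee_pos: [0.4654, 0.172, 0.0779]
ee_rot: [[0.973, 0.229, -0.0], [0.229, -0.973, -0.0], [-0.0, -0.0, -1.0]]
ft_force: [-8.6, -2.3, 26.7]
opening: 0.005
grip_force: 13.2
```

Emit:
{"name": "drive_tool", "arguments": {"xyz": [[0,0,-0.02],[0,0,-0.08],[0,0,-0.12],[0,0,-0.15],[0,0,-0.13],[-0.08,0.05,0],[-0.08,0.06,0],[-0.07,0.07,0],[0,0,0],[0,0,0]], "twist": [[0,0,0],[0,0,0],[0,0,0],[0,0,0],[0,0,0],[0,0,0],[0,0,0],[0,0,0],[0,0,0],[0,0,0]], "jaw": [0,0,0,0,0,0,0,0,0,0]}}

```text
time_s: 5.62
ee_pos: [0.4205, 0.1147, 0.2014]
ee_rot: [[0.974, 0.227, 0.001], [0.227, -0.974, 0.0], [0.002, -0.0, -1.0]]
ft_force: [1.1, 0.5, 0.3]
opening: 0.002
grip_force: 0.0
```

```bash
python3 - <<'E'
from h import *
s=get_state();print(s["ee_pos"],s["ee_rot"])
im,d=snapshot("wrist");cv2.imwrite("pics/w3.png",im)
for v in range(80,190,6):
    if d[v,262]>0: print(v,im[v,262],atdepth("wrist",(262,v),d[v,262],s).round(4))
E
```

```text
[0.42046191 0.11470853 0.20137947] [[ 9.73875149e-01  2.27079247e-01  1.48678545e-03]
 [ 2.27078898e-01 -9.73876282e-01  4.02078316e-04]
 [ 1.53924872e-03 -5.39564789e-05 -9.99998814e-01]]
80 [211 235 242] [0.5213 0.1868 0.0588]
86 [ 87  98 102] [0.5169 0.1851 0.0648]
92 [41 42 44] [0.5127 0.1841 0.0664]
98 [145 165 175] [0.5082 0.1807 0.0824]
104 [171 195 207] [0.5042 0.1795 0.0851]
110 [171 194 206] [0.5002 0.1791 0.0835]
116 [173 197 208] [0.4962 0.1785 0.0826]
122 [172 196 207] [0.4921 0.178  0.0816]
128 [173 196 206] [0.4879 0.1776 0.0794]
134 [172 196 206] [0.4836 0.1771 0.0775]
140 [198 223 230] [0.4793 0.1764 0.077 ]
146 [197 223 230] [0.4751 0.1755 0.0778]
152 [197 222 230] [0.4707 0.1749 0.0772]
158 [25 24 26] [0.4663 0.174  0.0778]
164 [23 23 23] [0.462  0.1731 0.0783]
170 [193 219 227] [0.4573 0.1725 0.0771]
176 [16 15 14] [0.4507 0.1734 0.0647]
182 [ 96 111 119] [0.445  0.1732 0.0597]
188 [195 224 234] [0.4403 0.1722 0.0604]
```

View pics/w3.png

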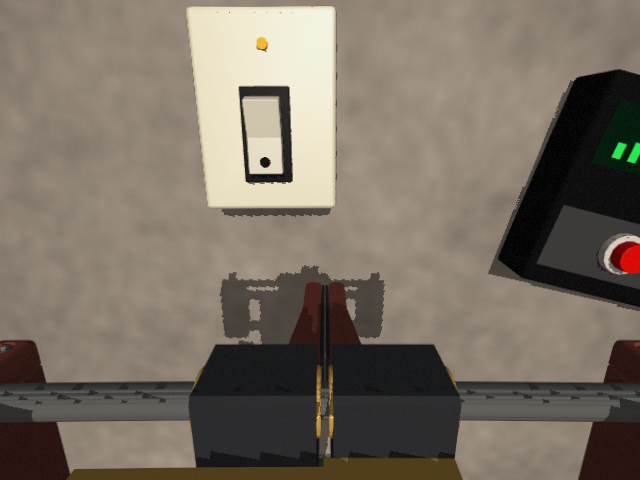

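Image shows the dotted half level (dot at (265,162), face at 77–78 mm) and the far half raised: the rocker is on. Next is the blue key.

Emit:
{"name": "drive_tool", "arguments": {"xyz": [[-0.01,0.07,0],[-0.019,0.145,0],[-0.019,0.145,0],[-0.019,0.145,0],[-0.019,0.145,0],[-0.019,0.145,0],[-0.019,0.145,0],[-0.019,0.145,0],[-0.019,0.145,0],[-0.0015,0.0525,0]], "twist": [[0,0,0],[0,0,0],[0,0,0],[0,0,0],[0,0,0],[0,0,0],[0,0,0],[0,0,0],[0,0,0],[0,0,0]], "jaw": [0,0,0,0,0,0,0,0,0,0]}}

```text
time_s: 6.5
ee_pos: [0.4563, -0.2112, 0.2013]
ee_rot: [[0.974, 0.227, 0.003], [0.227, -0.974, -0.003], [0.002, 0.003, -1.0]]
ft_force: [0.2, -0.6, 0.2]
opening: 0.003
grip_force: 0.0
```

Emit:
{"name": "drive_tool", "arguments": {"xyz": [[0,0,0],[0,0,0.1],[0,0,0.12],[0,0,0.1],[0,0,0.08],[0,0,0],[0,0,0]], "twist": [[0,0,0],[0,0,0],[0,0,0],[0,0,0],[0,0,0],[0,0,0],[0,0,0]], "jaw": [0,0,0,0,0,0,0]}}

```text
time_s: 7.08
ee_pos: [0.4535, -0.2045, 0.1004]
ee_rot: [[0.973, 0.23, -0.002], [0.23, -0.973, 0.002], [-0.002, -0.003, -1.0]]
ft_force: [-0.4, -0.1, 0.1]
opening: 0.008
grip_force: 0.0
```

Emit:
{"name": "drive_tool", "arguments": {"xyz": [[0,0.008,0.03],[0,0,0.03],[0,0,0.02],[0,0,0.008],[0,0,0.008],[0,0,0.008],[0,0,0.008],[0,0,0.008],[0,0,0],[0,0,0]], "twist": [[0,0,0],[0,0,0],[0,0,0],[0,0,0],[0,0,0],[0,0,0],[0,0,0],[0,0,0],[0,0,0],[0,0,0]], "jaw": [0,0,0,0,0,0,0,0,0,0]}}

```text
time_s: 7.92
ee_pos: [0.4542, -0.2083, 0.0711]
ee_rot: [[0.974, 0.229, -0.0], [0.229, -0.974, 0.0], [-0.0, -0.0, -1.0]]
ft_force: [0.8, 0.6, -0.5]
opening: 0.004
grip_force: 0.0
```

Emit:
{"name": "drive_tool", "arguments": {"xyz": [[0,0,0.004],[0,0,0.003],[0,0,0],[0,0,0]], "twist": [[0,0,0],[0,0,0],[0,0,0],[0,0,0]], "jaw": [0,0,0,0]}}

```text
time_s: 8.25
ee_pos: [0.4543, -0.2083, 0.0694]
ee_rot: [[0.973, 0.229, 0.0], [0.229, -0.973, 0.0], [0.0, -0.0, -1.0]]
ft_force: [-0.8, 0.1, 0.8]
opening: 0.003
grip_force: 0.7
```

Emit:
{"name": "drive_tool", "arguments": {"xyz": [[0,0,0.004],[0,0,0.003],[0,0,0.003],[0,0,0],[0,0,0]], "twist": [[0,0,0],[0,0,0],[0,0,0],[0,0,0],[0,0,0]], "jaw": [0,0,0,0,0]}}

```text
time_s: 8.67
ee_pos: [0.4544, -0.2084, 0.0682]
ee_rot: [[0.973, 0.229, 0.001], [0.229, -0.973, -0.0], [0.0, 0.0, -1.0]]
ft_force: [-4.0, 2.4, 18.7]
opening: 0.006
grip_force: 8.7
```

Emit:
{"name": "drive_tool", "arguments": {"xyz": [[0,0,0.002],[0,0,0],[0,0,-0.02],[0,0,-0.05],[0,0,-0.1],[0,0,0],[-0.032,0.118,0],[-0.032,0.118,0],[0,0,0],[0,0,0]], "twist": [[0,0,0],[0,0,0],[0,0,0],[0,0,0],[0,0,0],[0,0,0],[0,0,0],[0,0,0],[0,0,0],[0,0,0]], "jaw": [0,0,0,0,0,0,0,0,0,0]}}

```text
time_s: 9.5
ee_pos: [0.4522, -0.2705, 0.1084]
ee_rot: [[0.974, 0.226, 0.0], [0.226, -0.974, 0.0], [0.0, -0.0, -1.0]]
ft_force: [0.5, 1.1, -0.1]
opening: 0.006
grip_force: 0.0
```

```bash
python3 - <<'E'
from h import *
s=get_state();print(s["ee_pos"],s["time_s"])
im,d=snapshot("top");cv2.imwrite("pics/t4.png",im)
for px in((402,302),(443,302),(484,302)): print(px,im[px[1],px[0]],atdepth("top",px,np.median(d[px[1]-2:px[1]+3,px[0]-2:px[0]+3])))
E
```

```text
[ 0.45220086 -0.27053125  0.10837771] 9.5
(402, 302) [  0   0 226] [ 0.45504062 -0.14179164  0.07438273]
(443, 302) [204  70   7] [ 0.45418321 -0.20467136  0.0681644 ]
(484, 302) [42 42 43] [ 0.45406858 -0.20567969  0.23247753]
```

The blue key is fully down (top at 68.2 mm) and red is untouched. Green is next.

Emit:
{"name": "drive_tool", "arguments": {"xyz": [[0,-0.004,0.04],[0,0,0.05],[0,0,0.03],[0,0,0.008],[0,0,0.008],[0,0,0.008],[0,0,0.006],[0,0,0],[0,0,0]], "twist": [[0,0,0],[0,0,0],[0,0,0],[0,0,0],[0,0,0],[0,0,0],[0,0,0],[0,0,0],[0,0,0]], "jaw": [0,0,0,0,0,0,0,0,0]}}

```text
time_s: 10.3
ee_pos: [0.4525, -0.2688, 0.0717]
ee_rot: [[0.973, 0.229, 0.001], [0.229, -0.973, -0.001], [0.001, 0.001, -1.0]]
ft_force: [-0.5, 0.3, 0.8]
opening: 0.004
grip_force: 0.0
```

Emit:
{"name": "drive_tool", "arguments": {"xyz": [[0,0,0.004],[0,0,0.003],[0,0,0.003],[0,0,0],[0,0,0]], "twist": [[0,0,0],[0,0,0],[0,0,0],[0,0,0],[0,0,0]], "jaw": [0,0,0,0,0]}}

```text
time_s: 10.72
ee_pos: [0.4526, -0.269, 0.0692]
ee_rot: [[0.973, 0.229, 0.001], [0.229, -0.973, -0.001], [0.001, 0.001, -1.0]]
ft_force: [1.6, -0.9, 1.8]
opening: 0.004
grip_force: 1.1
```

Emit:
{"name": "drive_tool", "arguments": {"xyz": [[0,0,0.004],[0,0,0.003],[0,0,0.003],[0,0,0.001],[0,0,0],[0,0,0]], "twist": [[0,0,0],[0,0,0],[0,0,0],[0,0,0],[0,0,0],[0,0,0]], "jaw": [0,0,0,0,0,0]}}

```text
time_s: 11.22
ee_pos: [0.4527, -0.2691, 0.0681]
ee_rot: [[0.973, 0.229, 0.002], [0.229, -0.973, -0.002], [0.001, 0.002, -1.0]]
ft_force: [-2.1, 1.2, 22.0]
opening: 0.003
grip_force: 10.8
```

Hard stop reached. I'll lift straight up, then back off clear.

Emit:
{"name": "drive_tool", "arguments": {"xyz": [[0,0,-0.02],[0,0,-0.06],[0,0,-0.12],[0,0,-0.14],[0,0,-0.14],[0,0.1,0],[0,0.14,0],[0,0.14,0],[0,0.08,0],[0,0,0]], "twist": [[0,0,0],[0,0,0],[0,0,0],[0,0,0],[0,0,0],[0,0,0],[0,0,0],[0,0,0],[0,0,0],[0,0,0]], "jaw": [0,0,0,0,0,0,0,0,0,0]}}

```text
time_s: 12.05
ee_pos: [0.4789, -0.3844, 0.1857]
ee_rot: [[0.974, 0.227, 0.001], [0.227, -0.974, -0.002], [0.0, 0.002, -1.0]]
ft_force: [0.3, -0.9, -0.2]
opening: 0.004
grip_force: 0.0
```

```bash
python3 - <<'E'
from h import *
s=get_state();print(s["ee_pos"],s["time_s"])
im,d=snapshot("top");cv2.imwrite("pics/t5.png",im)
for px in((402,302),(443,302),(484,302),(191,291),(189,298),(187,286)): print(px,im[px[1],px[0]],atdepth("top",px,np.median(d[px[1]-2:px[1]+3,px[0]-2:px[0]+3])))
E
```

```text
[ 0.47890636 -0.38441138  0.18569985] 12.05
(402, 302) [  0   1 223] [ 0.45504245 -0.14163458  0.07523774]
(443, 302) [198  67   0] [ 0.45418672 -0.20438578  0.06919428]
(484, 302) [ 36 149   0] [ 0.45328838 -0.26630875  0.06919985]
(191, 291) [180 204 221] [0.47473181 0.17147655 0.07865288]
(189, 298) [45 48 54] [0.46443537 0.17413754 0.07877214]
(187, 286) [173 199 218] [0.4821733  0.17754555 0.07905772]
```

View pics/t5.png

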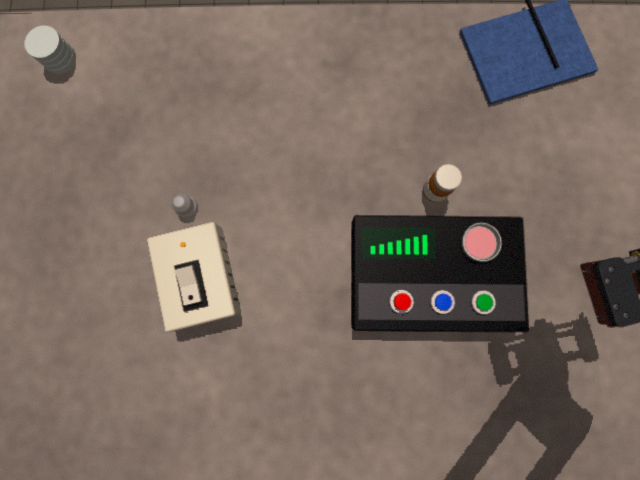

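Top view: blue (443,302) and green (484,302) are both down at the same height, red (402,302) is up, and the rocker (189,290) is level at its dotted half. The dish, lens and bottle haven't moved, and the arm is clear.

```bash
python3 -c "
from station import *
print(sign_off())"
```

```text
the job is handed in; nothing more can be done
None
```

The job is done and handed in at about 12 s: the rocker is on, then blue and then green were pressed fully down, with red, the dish, the lens and the bottle left untouched.

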